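# Slide a block cell along the rail into the tester's corner pocket

### The arm

A 6-joint arm with a two-finger parallel gripper is mounted at the origin on a cart in front of the work surface, level with it; the furniture and walls round the work are solid. World frame = base frame: x ahead of the robot, y to its left, z up, the work surface at z = 0. Lengths are in m, angles in rad, forces in N, time in s.
With the tool pointing down it reaches from about 0.3 to 0.875 m from the base axis. Payload 6.4 kg.
Tool frame: the origin (TCP) lies midway between the tips of the shut fingers; the grasp point (between the pads) lies r.grasp_offset behind it (r.grasp_offset is the distance from the TCP to the grasp point, in m); z points along the fingers, y is the line along which they close (so a half turn about z gives the same grasp; the last joint's range is limited). The gripper opens to 85 mm and grips with 20 to 120 N. Pads are 22 mm wide; open, the fingers measure 114 mm over their backs; the gripper's body (76 mm by 85 mm) begins 54 mm behind the grasp point. The pads swing forward as they close: fully open they stand 13 mm farther back than shut.
Start: joints at [1.038, 0.181, 1.607, -0, 1.354, -0.206], TCP at [0.185, 0.545, 0.231] pointing down, gripper open.
Joint ranges: [-2.99, 2.99], [-0.89, 2.07], [0.3, 2.58], [-1.14, 4.28], [0, 2.63], [-3.12, 3.12]. Speed limits (rad/s): [2.57, 2.57, 3.01, 3.14, 3.14, 3.14].

### API

Orientations are given as a unit quaternion [w, x, y, z].
In Python, from rig import r gives the robot as it stands.
- The arm moves only by the tool move_arm, never from a script. Its argument "steps" is text: rows parted by semicolons, each of 7 numbers parted by spaces: the shift along the tool's x, y, z in m, then the turn, a rotation vector about the tool's x, y, z in rad, then the opening, from -1 (shut) to 1 (fully open). In form: dx dy dz ax ay az gripper; .... A call has 1 to 20 rows; each row is the pose to reach, as a shift and turn from the pose commanded when the call began, along the tool's axes at that moment; what a row does not reach only later rows make up. A row lasts 1/12 s, in which the tool goes at most 41.7 mm and 7.16 degrees, less where a joint would pass 70% of its speed; a pose out of reach is approached as far as the arm can. A call with a gripper value outside its range is refused whole. The fingers move at their own pace and stop on an object; "force" is the grip in N (left out, the last holds). Time passes only in rows, so rows that repeat a pose let the fingers close. It gives the time, the measured TCP pose, the force, the opening and the grip force at its end, in the units of the state.
- r.get_state(): the state, without advancing time (a new reading comes with each control period).
- r.capture(name): name is "scene" or "top" or "wrist"; returns (picture, depth): 420x560x3 uint8, red, green, blue; 420x560 float32, m along the optical axis (not along the pixel's ray), 0 where there is no reading.
- r.get_calibration(name): a dict with "fovy" (degrees; the focal length in pixels is half the picture's height over the tangent of half this angle, whatever the lens; pixels are square), "cx", "cy" (the principal point, pixels), "distortion" ([k1, k2, p1, p2, k3] as OpenCV has them; the pictures are not rectified), "R" (3x3) and "t" (3): a world point X has camera coordinates R X + t. Camera axes: x right, y down, z forward; pixel columns grow to the right and rows downward; lengths in m; the calibration is good to about 2 mm. A picture is of the moment at which its call begins: read the wrist's pose just before it. get_calibration takes no time and is no camera call; for the wrist camera it gives the pose at the moment of the call.
- r.job_done(): hands the job in; it is judged then, once.
Trained networks look in the newest picture that a camera, given by its name, has taken for a name from the list of things; names that differ only in an ending like _2 or _b are one class to them, and where a whole thing is asked for, a point or a joint stands for the part that bears it (a point fixed in the world has none). Each returns a list of dicts, best first, with "score" (0 to 1); they miss things now and then, are a little off and sometimes report something else, mostly with a low value. They report only what shows in the picture. A call takes as long as a camera call. They do not tell look-alikes from the thing itself.
- r.find_in(camera, thing): "point" ([column, row] in pixels, amid what is visible of it).
- r.regions_of(camera, thing): "mask" (420x560 bool, what is visible of it) and "point" ([column, row] in pixels, amid what is visible of it).
- r.place_of(camera, thing): "point" ([column, row] in pixels: a listed point, or the origin of a listed thing).
The state is a dict: "time_s": time; "joints": joint angles; "qvel": joint speeds; "tau": joint torques, N m; "tool_pos": TCP position; "orientation": TCP orientation; "wrist_force": force on the tool from outside, world axes, zero at the start; "torque": the same for the moment, N m; "width": finger opening in m; "finger_force": force on a finger pad.
Only numpy, scipy, OpenCV 4.12 (cv2) and the standard library are available. Lean on these libraries where they do the work, as an engineer would, in place of code of your own. Each camera call takes 0.05 s, during which the arm holds its last target. There are 200 camera calls.

### The job

The orange and black block cell lies loose on the bed of the battery tester. Using only the fingertips and never picking it up, press its long side flat against the aluminium rail while it is still well short of the pocket, then slide it along the rail into the corner pocket until it is fully home, its terminals against the tester's contacts and its side along the rail. Let go of it there, and leave the blue cell, the solder spool, the black tape and the suction cup where they stand.

Things in the scene. Friction and masses are not known exactly. Their poses are not given: they have to be found in the camera images.
- cell: loose 9 V block cell lying flat, black with orange band, body 46 x 26 x 17 mm, 30 to 65 g. Origin on its underside, mid-width. Own z up, x along its length: terminal end at x = -22 mm (studs to -24.5, they fit a recess in the stop), plain rear end at x = +24; sides at y = -13, +13 mm. Starts on the bed, terminals towards the pocket (own -x within 0.4 rad of the tester's +y)
- dock: battery tester, fixed, yaw varies. Grey bed x -75..+55, y -115..+115 mm, top at z = 4 mm. Black housing with green window at x -19..+47, y +75..+113, top z = 30 mm; its face at y = +75 is the pocket's end stop, with two brass contacts. Origin at bench level under the bed; own y along the rail towards the pocket, own x from the open bed to the rail
- rail: straight aluminium rail fixed on the tester's bed, 10 x 184 x 14 mm. Origin at the middle of its underside, at x = +40, y = -16, z = +4 mm in the tester's frame, same axes. Its guiding face is at x = +35 mm of the tester, its top at z = 18 mm; it runs from y = -108 mm to the end stop
- lip: low fixed aluminium lip on the pocket's open side, top at z = 14 mm of the tester. Straight part at x -1..+7, y +45..+78 mm of the tester: the pocket between rail and lip is 28 mm wide. Before it a flared lead-in that starts at about x = -8, y = +30 mm. Origin at x = +3, y = +45, z = +4 mm of the tester
- pocket_home (a point): where the cell's origin is when it is fully home in the pocket: x = +22, y = +53, z = +4 mm in the tester's frame; the cell's own -x then points along the tester's +y
- blue_cell: bystander: blue and white block cell standing upright on the bench past the housing, 18 x 26 x 49 mm, origin at the centre of its underside
- spool: bystander: spool of solder standing on the bench behind the rail, 50 x 54 x 44 mm, origin under its centre
- black_tape: bystander: roll of black tape lying on the bench behind the rail, 63 x 60 x 19 mm, origin under its centre
- suction_cup: bystander: red suction cup standing on the bench on the robot's side of the tester, 50 x 50 x 52 mm, origin under its centre
Not all that is in view belongs to the job. What is shaped like the cell but brown is not meant.

How it is judged:
By the outcome, as a careful person would: the job done as asked, in the order asked, and still so for the second after the job is handed in, with the robot touching nothing.
It also fails if it takes over 48 s, if anything falls off the work surface, if the arm or the gripper's body presses on something with over 40 N, if the wrist force passes 120 N, or if a joint passes its speed limit or range.

## Working session

There is one attempt and no reset: what is moved stays moved. The work goes in short steps, Python scripts to look and compute and a tool call to move; the robot and the scene stay as the last step left them, time stands still between calls to the robot, and variables do not carry over. Pictures are saved under pics/ and viewed, at most 10 in all, crops included, and the job is handed in when it is done.

Besides the shell and the picture viewer there is one more tool, called after "Request:" by a JSON object that holds its "method" and its "body". move_arm: Moves the arm, as the interface text tells. Its arguments: {"type":"object","properties":{"steps":{"type":"string"},"force":{"type":"number"}},"required":["steps"]}

```bash
mkdir -p pics; ls; cat > h.py <<'E'
import numpy as np, cv2
from rig import r
def save(n,img): cv2.imwrite('pics/'+n+'.png',img[:,:,::-1])
def K(c):
    f=210/np.tan(np.radians(c['fovy'])/2); return np.array([[f,0,c['cx']],[0,f,c['cy']],[0,0,1]])
def ray(c,px,z):
    u=cv2.undistortPoints(np.array([[px]],float),K(c),np.array(c['distortion'],float))[0,0]
    R=np.array(c['R']);t=np.array(c['t']); d=R.T@np.array([u[0],u[1],1]); o=-R.T@t
    return o+d*(z-o[2])/d[2]
def proj(c,X):
    R=np.array(c['R']);return cv2.projectPoints(np.array(X,float).reshape(-1,1,3),cv2.Rodrigues(R)[0],np.array(c['t'],float),K(c),np.array(c['distortion'],float))[0][:,0]
E
python3 - <<'E'
from h import *
c=r.get_calibration('top'); p,d=r.capture('top'); save('top0',p); np.save('top0d.npy',d); np.save('top0.npy',p)
for n,z in [('cell',.012),('dock',0),('rail',.004),('lip',.004),('pocket_home',.004),('blue_cell',0),('spool',0),('black_tape',0),('suction_cup',0)]:
    for q in r.place_of('top',n)[:2]: print(n,round(q['score'],2),np.round(q['point']),np.round(ray(c,q['point'],z),4))
s=r.get_state(); print(s['tool_pos'],s['orientation'],r.grasp_offset,s['time_s'],s['width'])
E
```

```text
pics
cell 0.8 [365. 250.] [ 0.5024 -0.1167  0.012 ]
cell 0.56 [227. 303.] [0.4061 0.1204 0.012 ]
dock 0.78 [329. 233.] [ 0.5305 -0.055   0.    ]
rail 0.67 [347. 211.] [ 0.5701 -0.0858  0.004 ]
lip 0.52 [308. 224.] [ 0.5455 -0.0174  0.004 ]
pocket_home 0.83 [305. 213.] [ 0.5655 -0.0118  0.004 ]
blue_cell 0.63 [240. 209.] [0.5692 0.1012 0.    ]
spool 0.57 [310. 224.] [ 0.547  -0.0205  0.    ]
black_tape 0.61 [311. 168.] [ 0.645  -0.0212  0.    ]
suction_cup 0.9 [280. 289.] [0.4321 0.0286 0.    ]
[0.18456695 0.54456421 0.23125107] [-2.25966325e-05  1.62688090e-01  9.86677548e-01 -3.40356576e-05] 0.0187 0.5 0.08541400540959189
```

View pics/top0.png

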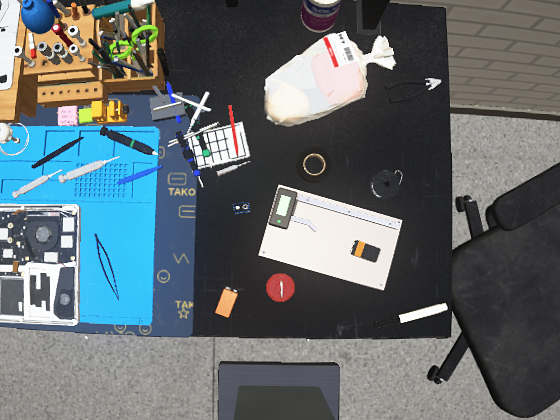

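```bash
cat >> h.py <<'E'
def dockfit(c,mask_px,z=.004):
    P=np.array([ray(c,q,z)[:2] for q in mask_px]); return P
E
python3 - <<'E'
from h import *
c=r.get_calibration('top'); p=np.load('top0.npy'); print(c['fovy'])
for m in r.regions_of('top','dock')[:1]:
    k=m['mask'].astype(np.uint8); cn=max(cv2.findContours(k,0,2)[0],key=cv2.contourArea)[:,0]
    W=np.array([ray(c,q,.004)[:2] for q in cn],np.float32)
    rc=cv2.minAreaRect(W); print(rc, cv2.boxPoints(rc))
for m in r.regions_of('top','cell')[:2]:
    cn=max(cv2.findContours(m['mask'].astype(np.uint8),0,2)[0],key=cv2.contourArea)[:,0]
    W=np.array([ray(c,q,.021)[:2] for q in cn],np.float32); print(m['score'],m['point'],cv2.minAreaRect(W))
save('crop0',cv2.resize(p[170:320,210:420],None,fx=3.8,fy=3.8,interpolation=cv2.INTER_CUBIC))
cw=r.get_calibration('wrist'); s=r.get_state(); print(cw['fovy'],-np.array(cw['R']).T@cw['t']-s['tool_pos'],np.array(cw['R'])[2])
E
```

```text
42.03409580645683
((0.5235377550125122, -0.058105260133743286), (0.22939550876617432, 0.13045424222946167), 75.2542724609375) [[ 0.4312649  -0.15242319]
 [ 0.55742264 -0.18562768]
 [ 0.61581063  0.03621267]
 [ 0.48965287  0.06941716]]
0.75 [364.8, 250.7] ((0.5004460215568542, -0.11622656136751175), (0.04863544926047325, 0.02576996199786663), 70.60272979736328)
70.52765244979707 [-0.07818406  0.02725922  0.14299822] [ 0.30126496 -0.104082   -0.947843  ]
```

View pics/crop0.png

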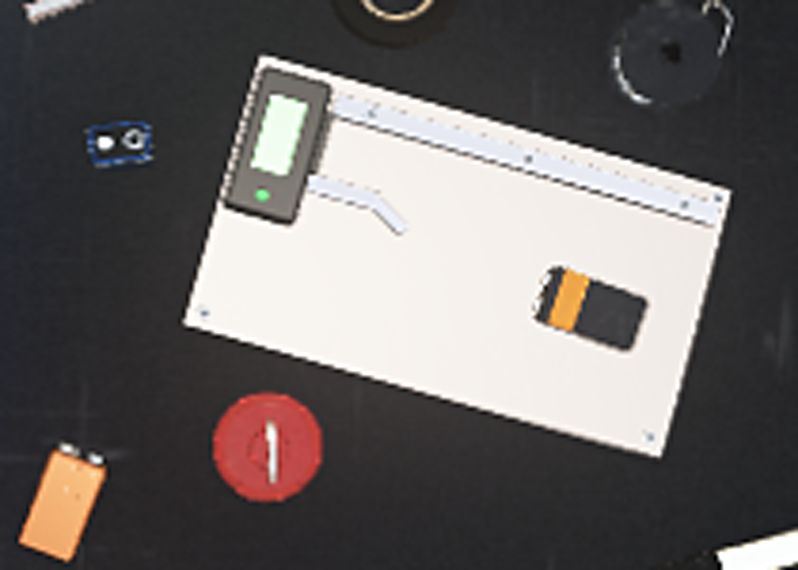

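The meant cell is the black one with the orange band at (365,250) on the bed. The all-orange/brown one at (227,303) on the bench is the look-alike. Rail along the far edge, housing on the left.

Request:
{"method": "move_arm", "body": {"steps": "-0.46 -0.528 0.06 0 0 -0.07 -1;-0.46 -0.528 0.06 0 0 -0.07 -1;-0.46 -0.528 0.06 0 0 -0.07 -1;-0.46 -0.528 0.06 0 0 -0.07 -1;-0.46 -0.528 0.06 0 0 -0.07 -1;-0.46 -0.528 0.06 0 0 -0.07 -1;-0.46 -0.528 0.06 0 0 -0.07 -1;-0.46 -0.528 0.06 0 0 -0.07 -1;-0.46 -0.528 0.06 0 0 -0.07 -1;-0.46 -0.528 0.06 0 0 -0.07 -1;-0.46 -0.528 0.06 0 0 -0.07 -1;-0.46 -0.528 0.06 0 0 -0.07 -1;-0.46 -0.528 0.06 0 0 -0.07 -1;-0.46 -0.528 0.06 0 0 -0.07 -1;-0.46 -0.528 0.06 0 0 -0.07 -1;-0.46 -0.528 0.06 0 0 -0.07 -1;-0.46 -0.528 0.06 0 0 -0.07 -1;-0.46 -0.528 0.06 0 0 -0.07 -1;-0.46 -0.528 0.06 0 0 -0.07 -1;-0.46 -0.528 0.06 0 0 -0.07 -1"}}

```text
time_s: 2.27
tool_pos: [0.4503, -0.1029, 0.171]
orientation: [-0.0, 0.128, 0.992, 0.0]
wrist_force: [0.0, -0.5, 1.2]
width: -0.0002
finger_force: 0.0
```

```bash
cat >> h.py <<'E'
O=np.array([.5332,-.0606]); Y=np.array([.2545,.967]); Y/=np.linalg.norm(Y); X=np.array([Y[1],-Y[0]])
def toW(x,y,z): return np.r_[O+X*x+Y*y,z]
def toD(w): w=np.array(w); return np.r_[(w[:2]-O)@X,(w[:2]-O)@Y]
E
python3 - <<'E'
from h import *
c=r.get_calibration('wrist'); p,d=r.capture('wrist'); np.save('w1.npy',p)
def line(img,pts):
    q=np.round(proj(c,[toW(*a) for a in pts])).astype(int); cv2.polylines(img,[q.reshape(-1,1,2)],False,(255,0,255),1)
q=np.ascontiguousarray(p)
line(q,[(-.075,-.115,.004),(-.075,.115,.004),(.055,.115,.004),(.055,-.115,.004),(-.075,-.115,.004)])
line(q,[(.035,-.108,.018),(.035,.075,.018)]); line(q,[(.035,-.108,.004),(.035,.075,.004)])
line(q,[(-.019,.075,.03),(.047,.075,.03),(.047,.075,.004),(-.019,.075,.004),(-.019,.075,.03)])
for m in r.regions_of('wrist','cell')[:1]:
    cn=max(cv2.findContours(m['mask'].astype(np.uint8),0,2)[0],key=cv2.contourArea)[:,0]
    W=np.array([toD(ray(c,a,.021)) for a in cn],np.float32); print(m['score'],m['point'],cv2.minAreaRect(W),cv2.boxPoints(cv2.minAreaRect(W)))
save('w1',q)
E
```

```text
0.77 [485.8, 91.7] ((-0.17029571533203125, 0.13669440150260925), (0.03455371409654617, 0.04676612466573715), 86.23704528808594) [[-0.19476223  0.12098939]
 [-0.14809692  0.1179202 ]
 [-0.1458292   0.15239942]
 [-0.19249451  0.15546861]]
```

View pics/w1.png

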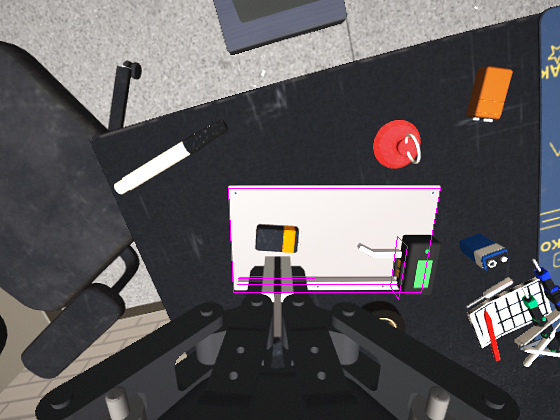

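Overlay of the fitted tester matches the picture to a pixel or two (cell at (277,239), fingers over the near side). Descend and push toward the rail.

Request:
{"method": "move_arm", "body": {"steps": "0 0 0.04 0 0 0 -1;0 0 0.08 0 0 0 -1;0 0 0.12 0 0 0 -1;0 0 0.145 0 0 0 -1;0 0 0.158 0 0 0 -1;0 0 0.16 0 0 0 -1;-0.01 0 0.16 0 0 0 -1;-0.02 0 0.16 0 0 0 -1;-0.024 0 0.16 0 0 0 -1;-0.028 0 0.16 0 0 0 -1;-0.032 0 0.16 0 0 0 -1;-0.036 0 0.16 0 0 0 -1;-0.04 0 0.16 0 0 0 -1;-0.044 0 0.16 0 0 0 -1;-0.048 0 0.16 0 0 0 -1;-0.052 0 0.16 0 0 0 -1;-0.055 0 0.16 0 0 0 -1;-0.058 0 0.16 0 0 0 -1;-0.06 0 0.16 0 0 0 -1;-0.06 0 0.16 0 0 0 -1"}}

```text
time_s: 4.03
tool_pos: [0.5092, -0.1186, 0.0113]
orientation: [0.0, 0.128, 0.992, -0.0]
wrist_force: [0.2, 0.6, 0.3]
width: -0.0004
finger_force: 0.0
```

```bash
python3 - <<'E'
from h import *
c=r.get_calibration('wrist'); p,d=r.capture('wrist'); 
s=r.get_state(); print(toD(s['tool_pos']),s['tool_pos'][2],s['wrist_force'])
save('w2',cv2.resize(p[150:330,180:440],None,fx=3,fy=3,interpolation=cv2.INTER_CUBIC))
E
```

```text
[-0.00873506 -0.06210789] 0.011254659340332408 [ 0.60053496  0.78121509 -0.31104043]
```

View pics/w2.png

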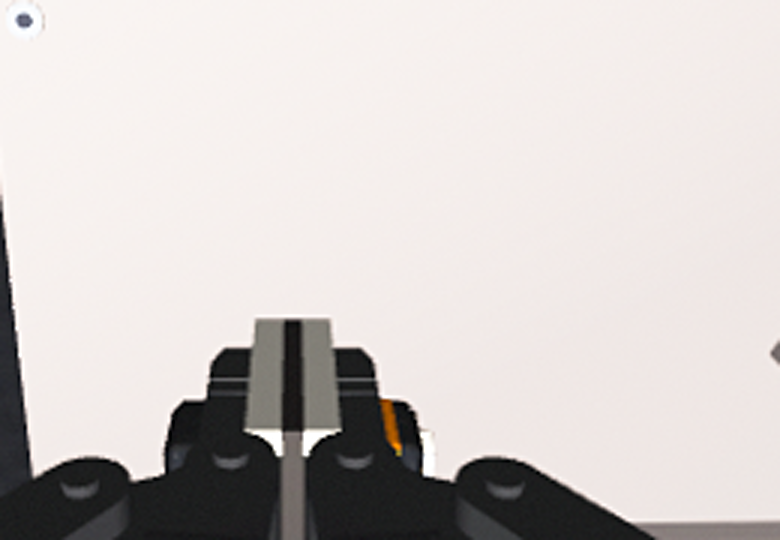

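The cell (ends visible either side of the fingers, orange at ~(390,430)) is being pushed squarely ahead of the fingers. Continue to the rail with small steps.

Request:
{"method": "move_arm", "body": {"steps": "-0.002 0 0 0 0 0 -1;-0.004 0 0 0 0 0 -1;-0.006 0 0 0 0 0 -1;-0.0075 0 0 0 0 0 -1;-0.0075 0 0 0 0 0 -1"}}

```text
time_s: 4.5
tool_pos: [0.5131, -0.1193, 0.0106]
orientation: [-0.004, 0.128, 0.992, 0.001]
wrist_force: [-10.3, 2.1, 8.2]
width: -0.0001
finger_force: 5.1
```

Request:
{"method": "move_arm", "body": {"steps": "0.006 0 0 0 0 0 -1;0.02 0 0 0 0 0 -1;0.035 0 -0.02 0 0 0 -1;0.05 -0.02 -0.06 0 0 0 -1;0.05 -0.055 -0.07 0 0 0 -1;0.02 -0.065 -0.07 0 0 0 -1;0.02 -0.065 -0.07 0 0 0 -1;0.02 -0.065 -0.07 0 0 0 -1"}}

```text
time_s: 5.17
tool_pos: [0.4812, -0.1795, 0.082]
orientation: [0.001, 0.129, 0.992, -0.0]
wrist_force: [-0.1, 0.1, 0.0]
width: -0.0002
finger_force: 0.0
```

```bash
python3 - <<'E'
from h import *
ct=r.get_calibration('top'); p,d=r.capture('top')
for m in r.regions_of('top','cell')[:2]:
    cn=max(cv2.findContours(m['mask'].astype(np.uint8),0,2)[0],key=cv2.contourArea)[:,0]
    W=np.array([toD(ray(ct,a,.021)) for a in cn],np.float32); print(m['score'],m['point'],cv2.minAreaRect(W))
c=r.get_calibration('wrist'); q,d=r.capture('wrist')
s=r.get_state(); print(toD(s['tool_pos']),s['tool_pos'][2],s['orientation'])
save('t3',np.vstack([cv2.resize(p[185:285,280:420],(560,400),interpolation=cv2.INTER_CUBIC)[:250],q[50:400]]))
E
```

```text
0.66 [372.5, 228.9] ((0.021781470626592636, -0.06095109507441521), (0.05048087611794472, 0.027203738689422607), 89.11717224121094)
[-0.02241472 -0.12629224] 0.08056914577068333 [-7.70171097e-04  1.27767107e-01  9.91803793e-01  4.56639717e-04]
```

View pics/t3.png

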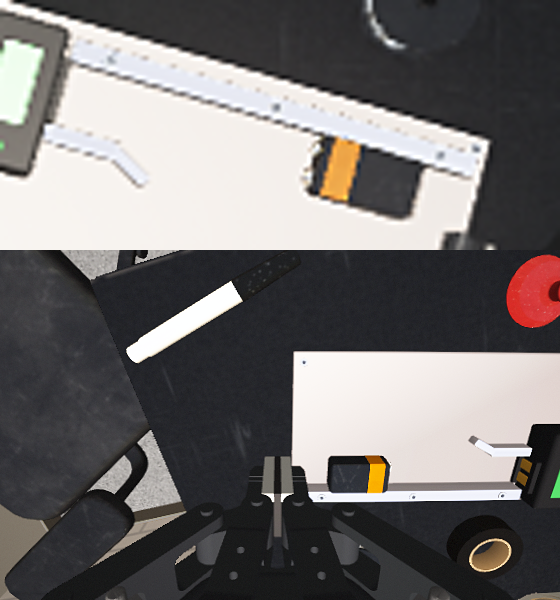

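The cell lies flat along the rail (x≈22, y≈-61 mm, ~1° off), well short of the pocket. Now go behind its rear end and slide.

Request:
{"method": "move_arm", "body": {"steps": "-0.03 0 0 0 0 0 -1;-0.041 0 0.01 0 0 0 -1;-0.041 0 0.04 0 0 0 -1;-0.041 0 0.06 0 0 0 -1;-0.041 0 0.069 0 0 0 -1;-0.041 0 0.069 0 0 0 -1;-0.041 0.01 0.069 0 0 0 -1;-0.041 0.02 0.069 0 0 0 -1;-0.041 0.024 0.069 0 0 0 -1;-0.041 0.028 0.069 0 0 0 -1;-0.041 0.032 0.069 0 0 0 -1;-0.041 0.036 0.069 0 0 0 -1;-0.041 0.04 0.069 0 0 0 -1;-0.041 0.044 0.069 0 0 0 -1;-0.041 0.048 0.069 0 0 0 -1;-0.041 0.052 0.069 0 0 0 -1;-0.041 0.056 0.069 0 0 0 -1;-0.041 0.06 0.069 0 0 0 -1;-0.041 0.06 0.069 0 0 0 -1"}}

```text
time_s: 6.9
tool_pos: [0.5358, -0.1308, 0.0131]
orientation: [0.001, 0.128, 0.992, -0.001]
wrist_force: [-1.9, -2.7, 4.1]
width: -0.0002
finger_force: 2.0
```

```bash
cat > m.py <<'E'
from h import *
import sys
ct=r.get_calibration('top'); p,d=r.capture('top')
for m in r.regions_of('top','cell')[:2]:
    cn=max(cv2.findContours(m['mask'].astype(np.uint8),0,2)[0],key=cv2.contourArea)[:,0]
    W=np.array([toD(ray(ct,a,.021)) for a in cn],np.float32); print(m['score'],m['point'],cv2.minAreaRect(W))
c=r.get_calibration('wrist'); q,d=r.capture('wrist')
s=r.get_state(); print(toD(s['tool_pos']),s['tool_pos'][2],s['wrist_force'],s['orientation'])
save(sys.argv[1],np.vstack([cv2.resize(p[185:285,280:420],(560,400),interpolation=cv2.INTER_CUBIC)[:250],q[70:420]]))
E
python3 m.py t4
```

```text
0.86 [224.9, 303.8] ((-0.1658768504858017, 0.1438617706298828), (0.026402847841382027, 0.0479608029127121), 85.45983123779297)
0.59 [348.2, 224.4] ((0.014316121116280556, -0.024302810430526733), (0.04409969598054886, 0.021895969286561012), 57.4015007019043)
[ 0.02028691 -0.06734355] 0.012850343194700766 [-0.30157065 -2.30007108  4.27816045] [ 6.90811719e-04  1.28158286e-01  9.91753434e-01 -3.21175549e-04]
```

View pics/t4.png

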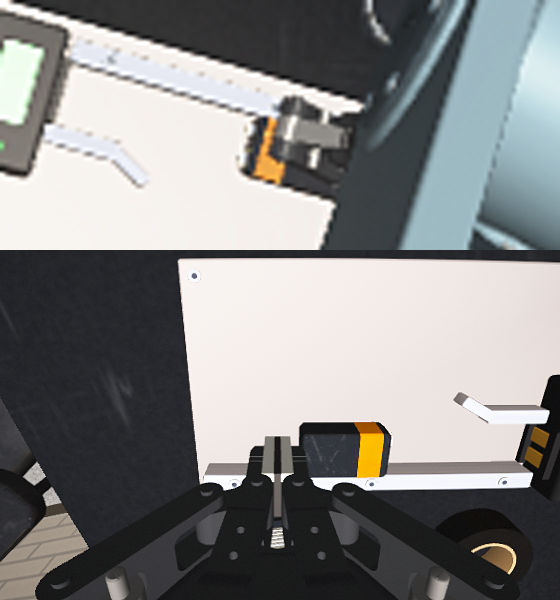

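Cell slides parallel to the rail, fingers behind its rear end at (300,450). Back off a touch, shift 2.5 mm away from the rail for clearance, and keep sliding.

Request:
{"method": "move_arm", "body": {"steps": "0 -0.004 0 0 0 0 -1;0.0025 -0.004 -0.001 0 0 0 -1;0.0025 0.002 -0.001 0 0 0 -1;0.0025 0.006 -0.001 0 0 0 -1;0.0025 0.01 -0.001 0 0 0 -1;0.0025 0.014 -0.001 0 0 0 -1;0.0025 0.018 -0.001 0 0 0 -1;0.0025 0.022 -0.001 0 0 0 -1;0.0025 0.026 -0.001 0 0 0 -1;0.0025 0.03 -0.001 0 0 0 -1;0.0025 0.034 -0.001 0 0 0 -1;0.0025 0.038 -0.001 0 0 0 -1;0.0025 0.042 -0.001 0 0 0 -1;0.0025 0.046 -0.001 0 0 0 -1;0.0025 0.05 -0.001 0 0 0 -1;0.0025 0.052 -0.001 0 0 0 -1;0.0025 0.052 -0.001 0 0 0 -1"}}

```text
time_s: 8.47
tool_pos: [0.546, -0.079, 0.0133]
orientation: [0.0, 0.128, 0.992, 0.0]
wrist_force: [-0.4, -0.5, 0.3]
width: -0.0003
finger_force: 0.0
```

```bash
python3 m.py t5
```

```text
0.72 [225.3, 301.7] ((-0.16577792167663574, 0.1449873298406601), (0.02836502529680729, 0.04901338741183281), 84.74710083007812)
0.46 [313.9, 219.6] ((0.015611587092280388, 0.03767549991607666), (0.03391086682677269, 0.018698008731007576), 45.51298141479492)
[ 0.01714067 -0.01509442] 0.013331850628738564 [-0.41075247  0.52340634  0.28491037] [ 9.12694312e-05  1.28037736e-01  9.91769293e-01 -1.01998262e-05]
```

View pics/t5.png

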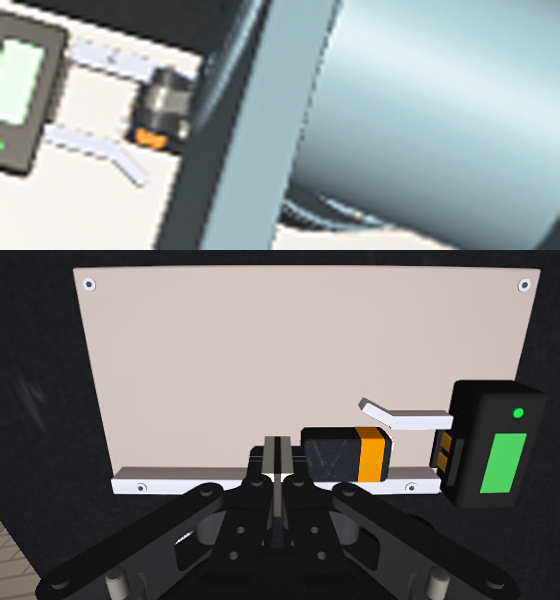

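Cell parallel to the rail, entering the lead-in. Slide on, slowing near the stop.

Request:
{"method": "move_arm", "body": {"steps": "0 0.004 0 0 0 0 -1;0 0.008 0 0 0 0 -1;0 0.012 0 0 0 0 -1;0 0.016 0 0 0 0 -1;0 0.02 0 0 0 0 -1;0 0.023 0 0 0 0 -1;0 0.026 0 0 0 0 -1;0 0.028 0 0 0 0 -1;0 0.028 0 0 0 0 -1"}}

```text
time_s: 9.37
tool_pos: [0.553, -0.0519, 0.0133]
orientation: [-0.0, 0.128, 0.992, 0.0]
wrist_force: [-0.1, -0.7, 0.6]
width: 0.0001
finger_force: 0.0
```

```bash
python3 m.py t6
```

```text
0.91 [224.2, 304.5] ((-0.16696248948574066, 0.1438494622707367), (0.02659434638917446, 0.046943772584199905), 85.44931030273438)
0.49 [298.0, 214.1] ((0.01698797196149826, 0.07047638297080994), (0.026558058336377144, 0.013247721828520298), 36.79393005371094)
[0.01701739 0.0129102 ] 0.01325799328216094 [-0.24395324  0.95415762 -0.28822111] [-3.09431161e-05  1.28056566e-01  9.91766865e-01  1.48184575e-05]
```

View pics/t6.png

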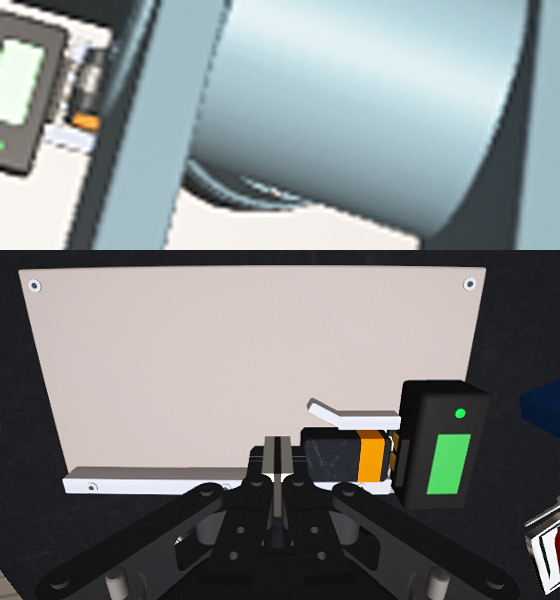

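About 5 mm left to the stop (cell front px ~390, face ~399). Creep.

Request:
{"method": "move_arm", "body": {"steps": "0 0.0015 0 0 0 0 -1;0 0.003 0 0 0 0 -1;0 0.004 0 0 0 0 -1;0 0.005 0 0 0 0 -1;0 0.006 0 0 0 0 -1;0 0.006 0 0 0 0 -1"}}

```text
time_s: 10.02
tool_pos: [0.5543, -0.048, 0.0134]
orientation: [-0.0, 0.128, 0.992, -0.001]
wrist_force: [-2.1, -7.3, 0.5]
width: -0.0002
finger_force: 3.5
```

Request:
{"method": "move_arm", "body": {"steps": "0 0.0015 0 0 0 0 -1;0 0.003 0 0 0 0 -1;0 0.004 0 0 0 0 -1;0 0.004 0 0 0 0 -1"}}

```text
time_s: 10.35
tool_pos: [0.5545, -0.0473, 0.0135]
orientation: [-0.001, 0.128, 0.992, -0.004]
wrist_force: [-7.5, -21.7, 2.2]
width: 0.0001
finger_force: 10.7
```

```bash
python3 m.py t7
```

```text
0.71 [222.4, 303.0] ((-0.16684290766716003, 0.14393407106399536), (0.02771127223968506, 0.04893653094768524), 84.21342468261719)
0.69 [240.3, 207.5] ((-0.005761008709669113, 0.1650042086839676), (0.020622383803129196, 0.02567715011537075), 16.211519241333008)
[0.0172835  0.01821341] 0.013438680855537732 [ -8.03707527 -20.48401158   1.77892901] [-7.55234651e-04  1.27718265e-01  9.91804327e-01 -3.41349916e-03]
```

View pics/t7.png

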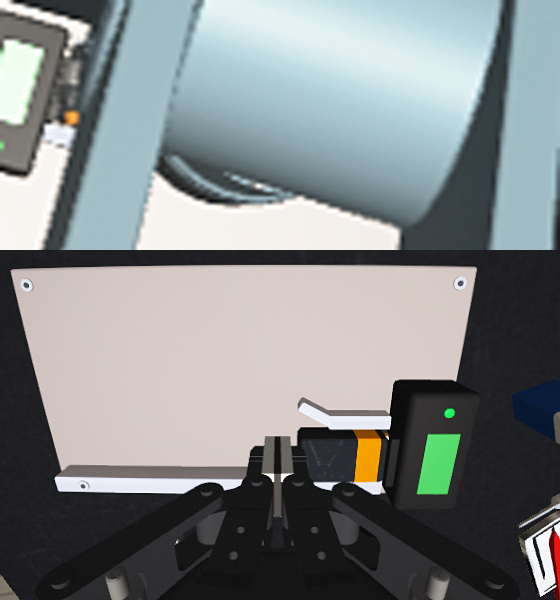

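Terminals are against the stop under 21 N. Release: back straight off, then rise, and look.

Request:
{"method": "move_arm", "body": {"steps": "0 -0.006 0 0 0 0 -1;0 -0.015 0 0 0 0 -1;0 -0.035 0 0 0 0 -1;0.02 -0.055 -0.02 0 0 0 -1;0.05 -0.07 -0.05 0 0 0 -1;0.08 -0.08 -0.08 0 0 0 -1;0.11 -0.09 -0.1 0 0 0 -1;0.12 -0.1 -0.12 0 0 0 -1;0.12 -0.1 -0.12 0 0 0 -1;0.12 -0.1 -0.12 0 0 0 -1"}}

```text
time_s: 11.33
tool_pos: [0.4148, -0.1097, 0.1346]
orientation: [0.002, 0.129, 0.992, -0.001]
wrist_force: [-0.2, 0.2, 1.4]
width: 0.0001
finger_force: 0.0
```

```bash
python3 - <<'E'
from h import *
ct=r.get_calibration('top'); p,d=r.capture('top')
for m in r.regions_of('top','cell')[:3]:
    cn=max(cv2.findContours(m['mask'].astype(np.uint8),0,2)[0],key=cv2.contourArea)[:,0]
    W=np.array([toD(ray(ct,a,.021)) for a in cn],np.float32); print(m['score'],m['point'],cv2.minAreaRect(W),W.min(0),W.max(0))
c=r.get_calibration('wrist'); q,d=r.capture('wrist')
def box(img,c,s,o,f):
    b=[(.009,.029,.021),(.035,.029,.021),(.035,.075,.021),(.009,.075,.021)]
    P=(proj(c,[toW(*a) for a in b])-o)*f; 
    cv2.polylines(img,[np.round(P).astype(int).reshape(-1,1,2)],True,(255,0,255),1)
A=cv2.resize(p[185:255,270:370],(800,560),interpolation=cv2.INTER_CUBIC)
P=proj(c,[toW(.022,.053,.02)])[0]; x,y=np.clip(P.astype(int)-[50,35],0,[460,350]); print(P)
B=cv2.resize(q[y:y+70,x:x+100],(400,280),interpolation=cv2.INTER_CUBIC)
C=np.ascontiguousarray(cv2.resize(A,(400,280))); box(C,ct,0,np.array([270,185]),4)
D=B.copy(); box(D,c,0,np.array([x,y]),4)
save('f8',np.vstack([np.hstack([cv2.resize(A,(400,280)),C]),np.hstack([B,D])]))
E
```

```text
0.96 [226.0, 302.6] ((-0.16676262021064758, 0.14438588917255402), (0.02738456055521965, 0.04911618307232857), 82.89491271972656) [-0.19108497  0.12953357] [-0.14136657  0.15979478]
0.82 [308.3, 208.5] ((0.021745096892118454, 0.05231449753046036), (0.04638761281967163, 0.028738878667354584), 89.88371276855469) [0.00741129 0.02910764] [0.03613759 0.07552257]
[400.46960805 321.25056998]
```

View pics/f8.png

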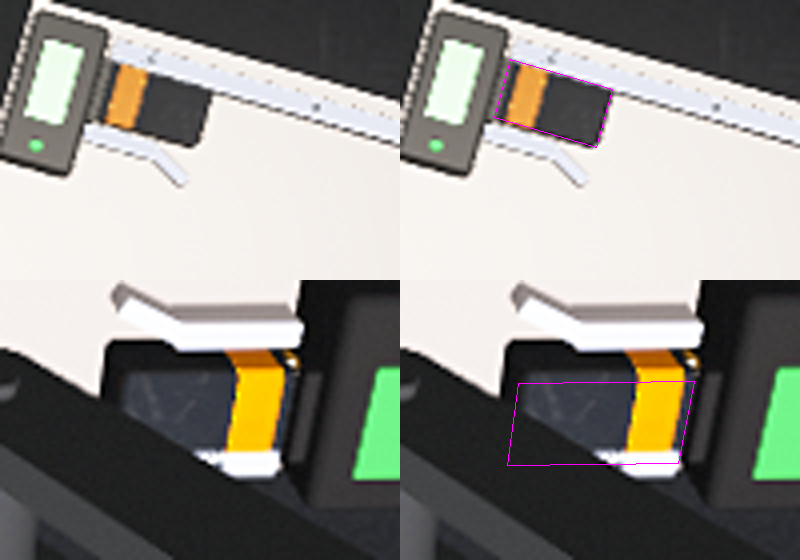

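The top view shows the cell home: centre at x≈21.7, y≈52.3 mm (rear edge ≈29 mm), yaw within 0.1° of the rail. The fingers are clear of it.

```bash
python3 -c "
from rig import r
print(r.job_done())"
```

```text
the job is handed in; nothing more can be done
None
```

The black-and-orange cell was pressed flat to the rail well short of the pocket, then slid along it against the end stop (about 21 N) and released. The last top-camera measurement put it within about 1 mm of home and along the rail. The arm never went near the bystanders, and the job is handed in.

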